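# Zero the peak pointer and hold the probe square on the checker's test pad

## Robot

A 7-joint arm with a two-finger parallel gripper is mounted at the origin on the work surface. World frame = base frame: x ahead of the robot, y to its left, z up, the work surface at z = 0. Lengths are in m, angles in degrees, forces in N, time in s.
With the tool pointing down it reaches from about 0.425 to 1.025 m from the base axis. Payload 9.4 kg.
Tool frame: the origin (TCP) lies between the finger pads, 19 mm behind the fingertips; this is the grasp point; z points along the fingers, y is the line along which they close (so a half turn about z gives the same grasp; the last joint's range is limited). The gripper opens to 93 mm and grips with 3 to 60 N. Pads are 15 mm wide; open, the fingers measure 128 mm over their backs; the gripper's body (75 mm by 188 mm) begins 65 mm behind the grasp point.
Start: joints at [-72.577, 34.337, -0.143, 91.639, 0.103, 54.024, -4.572], TCP at [0.269, 0.673, 0.237] pointing down, gripper open.
Joint ranges: [-147.43, 147.43], [-19.82, 112.94], [-74.19, 73.91], [6.32, 146.72], [-59.91, 239.91], [6.04, 106.73], [-150.56, 150.56]. Speed limits (degrees/s): [127.2, 127.2, 172.46, 172.46, 180, 180, 180].

## Interface

Orientations are given as [roll, pitch, yaw] about the fixed x, y, z axes, in that order (R = Rz(yaw) Ry(pitch) Rx(roll)).
In Python, from workcell import * gives the robot as it stands.
- The arm moves only by the tool arm_command, never from a script. Its argument "increments" is a list that holds one entry, the list of rows, each a list of 5 numbers: the closure, from 0 (fully open) to 1 (shut), then the shift along the tool's x, y, z in m, then the turn about the tool's z in degrees. In form: [[[hand, tx, ty, tz, yaw], ...]]. A call has 1 to 8 rows; each row shifts and turns the commanded pose from where the row before left it, along the tool's axes as they then stand; what a row does not reach is not made up. A row lasts 1/10 s, in which the tool goes at most 50 mm and 8.59 degrees, less where a joint would pass 70% of its speed; a pose out of reach is approached as far as the arm can. A call is refused whole if a number of a shift passes 0.05 or a number of a turn 8.59, either way. A call with a gripper value outside its range is refused whole. The fingers move at their own pace and stop on an object; "grip_force" is the grip in N (left out, the last holds). Time passes only in rows, so rows that do not move let the fingers close. It gives the time, the measured TCP pose, the force, the opening and the grip force at its end, in the units of the state.
- sense(): the state, without advancing time (a new reading comes with each control period).
- capture(name): name is "scene" or "top"; returns a dict with "frame" (420x560x3 uint8, red, green, blue), "range_z" (420x560 float32, m along the optical axis (not along the pixel's ray), 0 where there is no reading), "fx", "fy", "cx", "cy" (pixels), "origin" and "rotation" of the camera in the world. Camera axes: x right, y down, z forward; pixel columns grow to the right and rows downward; lengths in m; the calibration is good to about 2 mm. A picture is of the moment at which its call begins.
- hand_in(): hands the job in; it is judged then, once.
The state is a dict: "time_s": time; "q": joint angles; "qvel": joint speeds; "effort": joint torques, N m; "tcp_pos": TCP position; "orientation": TCP orientation; "wrist_force": force on the tool from outside, world axes, zero at the start; "torque": the same for the moment, N m; "opening": finger opening in m; "grip_force": force on a finger pad.
Only numpy, scipy, OpenCV 4.12 (cv2) and the standard library are available. Lean on these libraries where they do the work, as an engineer would, in place of code of your own. Each camera call takes 0.05 s, during which the arm holds its last target. There are 200 camera calls.

## Task

On the pharmacy's probe checker, first turn the pointer knob anticlockwise all the way back to its zero stop. Then take the cordless thermometer probe out of its stand and hold its metal tip inside the ring marked on the sprung pad, square to the sloping face, pressing gently so that the pad sinks about half way but does not bottom. Finish while still holding the probe there, and leave the jar, vial and carton where they stand.

Things in the scene. Friction and masses are not known exactly. Their poses are not given: they have to be found in the camera images.
- checker: White bench instrument, fixed, 240 mm long (x), 160 mm wide (y). Origin: centre of its underside. x points from the low sloping end (robot side, give or take yaw) to the high end. From x = -20 to +120 mm the top is flat, 80 mm high, with a dial of 50 mm radius at x = +50. From x = -20 to -120 mm it slopes down at 20 degrees to 44 mm high; the sprung pad is in mid-slope, 120 mm from the knob.
- knob_grip (a point): On the vertical axis of the black pointer knob on the dial, 26 mm above the flat top: a good TCP height. The knob is an upright bar 44 mm long, 14 mm thick, its top 36 mm above the flat top, on a 32 mm round boss 8 mm high. The point turns with the knob: its x axis lies along the bar; the thin pointer and a white line on the bar's top are at its -x end.
- knob (a joint): Pointer knob angle, rad. 0 is a hard stop, where the pointer points to the checker's sloping end (-x) and the bar lies along the checker's x; a small steel stop pin is beside the pointer there. Grows clockwise seen from above, up to 2.6; starts at 0.6 to 1.4. Light friction, no spring: it stays where left.
- pad_spot (a point): Centre of the top of the sprung pad, about 73 mm above the counter: a round white pad, 36 mm diameter, 12 mm proud of the sloping face, marked with a black ring of 22 mm inner diameter and a centre dot. Moves with the pad. z points straight out of the slope (20 degrees from vertical, leaning to the checker's -x end); y is the checker's y.
- pad (a joint): How far the pad is pushed in along its axis, square to the sloping face, m: 0 is out, 0.008 is bottomed. Spring: about 0.8 N to start it, 2.8 N at half travel, 4.8 N at the bottom.
- probe: Cordless thermometer probe, rigid, 80 to 150 g, 150 mm long. Origin at its metal tip; z from tip to handle. Steel stem 8 mm diameter, 0 to 60 mm; grey handle 22 x 22 mm (sides along x and y), 60 to 148 mm; black cap. Starts upright, tip down in the stand, shoulder resting on it, tip 6 mm above the counter. Grip it well (about 25 N) some 105 mm above the tip.
- probe_tip (a point): End of the probe's metal tip (8 mm stem), same axes as the probe.
- stand: Plain aluminium block, 80 x 80 x 66 mm high, fixed to the counter, on one side or the other of the checker. Origin at the centre of its underside. An 11 mm hole, 64 mm deep, in the middle of its top holds the probe's stem: lift the probe straight up by more than 65 mm to draw it.
- jar: White pill jar, 68 mm diameter, 105 mm high, loose, on the other side of the checker. Origin at the centre of its underside. Leave alone.
- vial: Amber vial, 38 mm diameter, 75 mm high, loose, beside the far end of the checker. Origin at the centre of its underside. Leave alone.
- carton: Cardboard carton 50 x 90 x 60 mm high, loose, beside the far end of the checker. Origin at the centre of its underside. Leave alone.
Mind the look-alikes: they are no part of the job. There is more than one size of the probe; the job needs the smaller. What is shaped like the stand but blue is not meant.

How it is judged:
By the outcome, as a careful person would: the job done as asked, in the order asked, and still so for the second after the job is handed in, while the arm keeps its last pose, push and grip.
It also fails if it takes over 58 s, if anything falls off the work surface, if the arm or the gripper's body presses on something with over 40 N, if the wrist force passes 120 N, or if a joint passes its speed limit or range.

## Working session

There is one attempt and no reset: what is moved stays moved. The work goes in short steps, Python scripts to look and compute and a tool call to move; the robot and the scene stay as the last step left them, time stands still between calls to the robot, and variables do not carry over. Pictures are saved under pics/ and viewed, at most 10 in all, crops included, and the job is handed in when it is done.

Besides the shell and the picture viewer there is one more tool, called after ">>>" as name(argument=value, ...), one argument or row to a line, values as JSON. arm_command: Moves the arm, as the interface text tells. Its arguments: {"type":"object","properties":{"increments":{"type":"array","items":{"type":"array","items":{"type":"array","items":{"type":"number"}}}},"grip_force":{"type":"number"}},"required":["increments"]}

```bash
mkdir -p pics; ls
python3 - <<'E'
from workcell import *
import cv2, numpy as np
for n in ("scene","top"):
    c=capture(n); cv2.imwrite(f"pics/{n}0.png",c["frame"][:,:,::-1]); np.savez(f"{n}0.npz",**c)
    print(n,c["fx"],c["cx"],c["cy"],c["origin"],np.round(c["rotation"],3))
print(sense())
E
```

```text
pics
scene 403.16806227166916 270.60628972577246 199.60304647023418 [ 0.85571921 -0.56739343  0.72994952] [-134.239    0.893   29.897]
top 514.5026166320795 274.711791378825 216.0784678266898 [ 0.45831766 -0.03939684  1.43965911] [-176.444    0.904  -91.007]
{'time_s': 0.1, 'q': array([-72.57695117,  34.37921158,  -0.14495438,  91.67608768,
         0.10469272,  54.02689966,  -4.57300233]), 'qvel': array([-0.12290701, -0.0933696 , -0.02447368, -0.01928424,  0.03052597,
        0.0501707 , -0.05955653]), 'effort': array([ 4.92988795e-03, -7.66559458e+01,  1.50240652e+00, -2.52940661e+01,
       -5.22706518e-02,  1.35852298e-02,  2.42673286e-05]), 'tcp_pos': array([0.26931696, 0.67266345, 0.23665725]), 'orientation': array([-1.79918413e+02,  9.32247273e-03,  1.58185205e+02]), 'wrist_force': array([ 0.77434011, -0.18173819, -0.02136552]), 'torque': array([-0.03882344, -0.0455507 ,  0.02691068]), 'grip_force': 0.0, 'opening': 0.09264532311342025}
```

View pics/top0.png

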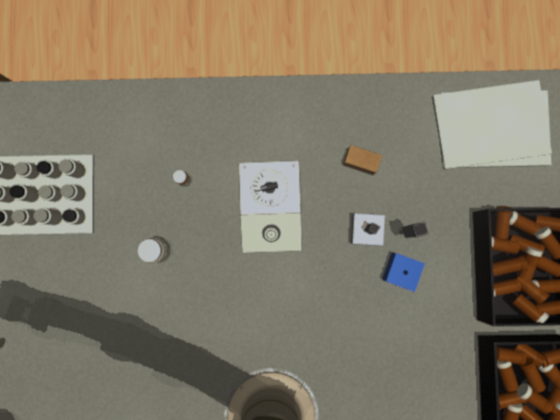

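View pics/scene0.png

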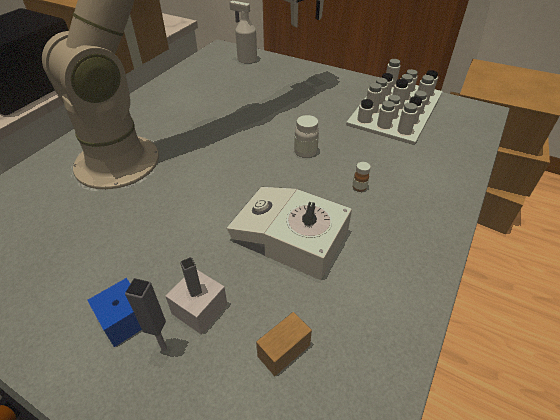

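The top view shows the checker at about (270,207), with the knob at (269,188) and the pad at (271,234). The aluminium stand with the small probe is at (369,229), the larger look-alike at (415,230) and the blue block at (405,272). The scene view agrees. Next I'll measure.

```bash
cat > h.py <<'E'
import numpy as np, cv2
from scipy.spatial.transform import Rotation as R
def cloud(c):
    z=np.asarray(c["range_z"]); v,u=np.mgrid[:z.shape[0],:z.shape[1]]
    p=np.stack([(u-c["cx"])/c["fx"]*z,(v-c["cy"])/c["fy"]*z,z],-1)
    w=p@R.from_euler("xyz",c["rotation"],degrees=True).as_matrix().T+c["origin"]
    w[z==0]=np.nan
    return w
def rect(w,m):
    p=w[m][:,:2]; r=cv2.minAreaRect((p*1000).astype(np.float32)); return np.round(r[0],1),np.round(r[1],1),round(r[2],1),m.sum(),round(float(np.nanmedian(w[m][:,2])),4)
def project(c,P):
    p=(np.atleast_2d(P)-c["origin"])@R.from_euler("xyz",c["rotation"],degrees=True).as_matrix()
    return p[:,:2]/p[:,2:]*[c["fx"],c["fy"]]+[c["cx"],c["cy"]]
E
python3 - <<'E'
from h import *
t=np.load("top0.npz"); s=np.load("scene0.npz"); T=cloud(t); S=cloud(s)
def box(w,u0,u1,v0,v1,z0,z1):
    m=np.zeros(w.shape[:2],bool); m[v0:v1,u0:u1]=True
    return m&(w[...,2]>z0)&(w[...,2]<z1)
print("table",np.nanmedian(T[100:140,300:340,2]),np.nanmedian(S[300:340,250:256,2]), T[188,269],T[234,271])
for n,b in dict(flat=(230,312,155,260,.074,.086),checker=(230,312,150,260,.03,.2),knob=(240,300,160,215,.095,.13),stand=(345,388,208,250,.055,.075),probe=(345,388,205,255,.09,.2),big=(388,440,210,250,.03,.3),blue=(380,430,250,295,.05,.09),carton=(340,385,140,180,.03,.1),vial=(170,192,165,190,.03,.1),jar=(130,172,230,268,.05,.15)).items():
    m=box(T,*b); print("T",n,*rect(T,m),np.nanmax(T[m][:,2]).round(3))
for n,b in dict(flat=(225,355,185,275,.076,.084),knob=(295,325,195,230,.1,.13),stand=(160,230,265,335,.06,.072),probe=(175,210,250,300,.08,.2),big=(120,170,270,345,.08,.3)).items():
    m=box(S,*b); print("S",n,*rect(S,m),np.nanmax(S[m][:,2]).round(3))
a=cv2.resize(t["frame"][140:300,225:445,::-1],None,fx=3.6,fy=3.6,interpolation=cv2.INTER_CUBIC)
cv2.imwrite("pics/topcrop.png",a)
a=cv2.resize(s["frame"][170:370,80:360,::-1],None,fx=2.8,fy=2.8,interpolation=cv2.INTER_CUBIC)
cv2.imwrite("pics/scenecrop.png",a)
E
```

```text
table 0.0022652583165330142 -0.00021722041488730914 [ 0.61364379 -0.00654178  0.11897458] [ 0.49593238 -0.00879306  0.0799162 ]
T flat [585.8  -6.1] [206.2 160. ] 0.9 3241 0.0814 0.086
T checker [569.6  -6.3] [240.2 160.3] 0.8 5362 0.0799 0.126
T knob [618.   -5.6] [14.4 43.4] 17.4 105 0.1171 0.126
T stand [ 504.1 -267.4] [81.7 80.5] 85.4 789 0.0675 0.075
T probe [ 503.4 -266.7] [22.4 22.7] 59.9 126 0.1541 0.163
T big [ 496.2 -367.5] [31.8 31.6] 14.0 316 0.2028 0.217
T blue [ 388.4 -360.7] [83.1 80.1] 68.6 957 0.0669 0.075
T carton [ 695.6 -259.9] [90.  53.1] 70.3 694 0.0611 0.071
T vial [653.1 233.2] [34.8 36.7] 2.2 196 0.0753 0.085
T jar [458.  305.7] [62.3 64.2] 49.9 592 0.1047 0.114
S flat [594.7  -9. ] [189.1 163. ] 1.1 3459 0.0799 0.084
S knob [619.3  -9.6] [13.9 45.8] 14.5 136 0.1147 0.118
S stand [ 501.6 -298.8] [138.5  81.9] 84.5 1269 0.0657 0.072
S probe [ 505.1 -270.5] [22.1 24. ] 58.1 442 0.1316 0.159
S big [ 497.9 -371.2] [31.5 31. ] 14.4 1415 0.1671 0.211
```

View pics/topcrop.png

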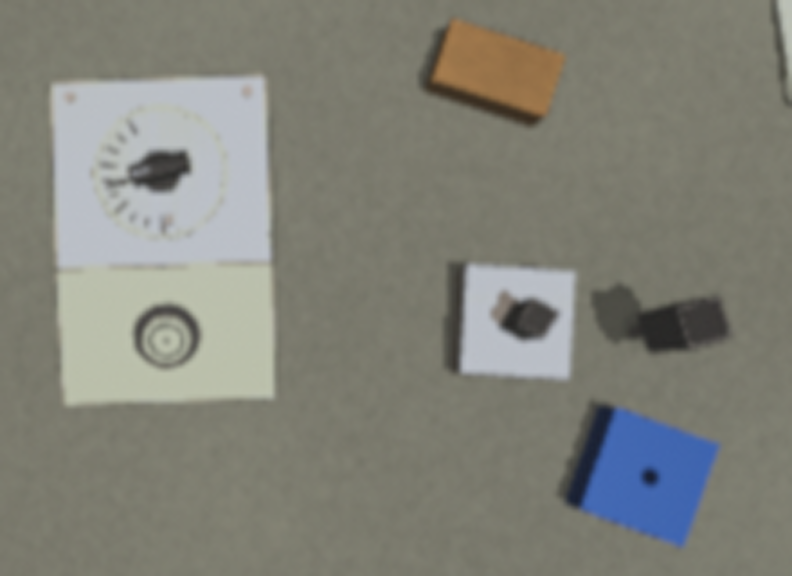

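View pics/scenecrop.png

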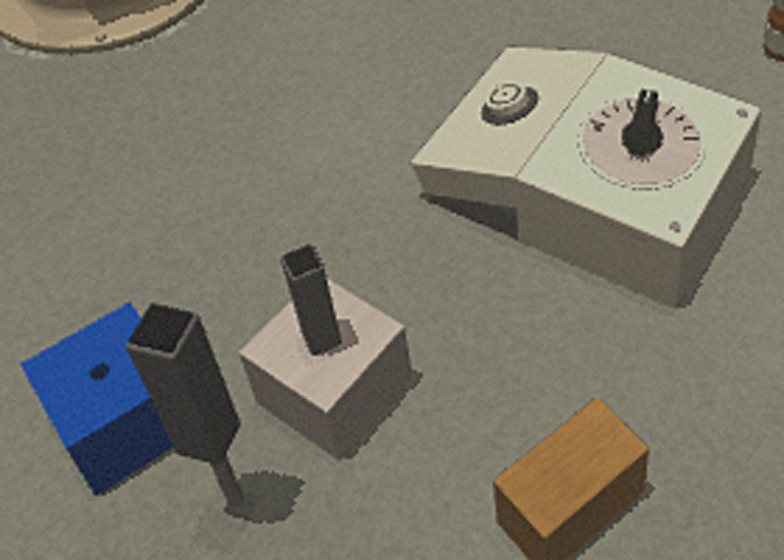

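The knob pointer faces +y at about 75 degrees, so the knob must turn +75 degrees in azimuth. The top camera reads about 2 mm high, so I average the two. First move: above the knob, fingers across the bar.

```bash
cat >> h.py <<'E'
def plan(x,y,z,az,n):
    """rows to reach TCP x,y,z with closing-axis azimuth az (deg), n rows; rotation spread evenly"""
    from workcell import sense
    s=sense(); p=np.array(s["tcp_pos"]); M=R.from_euler("xyz",s["orientation"],degrees=True).as_matrix()
    a0=np.degrees(np.arctan2(M[1,1],M[0,1])); d=(np.array([x,y,z])-p)/n; da=((az-a0+180)%360-180)/n
    print("now",p.round(4),"az",a0.round(1),"F",np.round(s["wrist_force"],1),"Tq",np.round(s["torque"],2),"q1,q7",s["q"][[0,6]].round(0),"open",round(s["opening"],4))
    for i in range(n):
        t=np.radians(a0+da*i)   # tool y azimuth at row start; tool x = az+90
        print([round(float(v),4) for v in (d[0]*-np.sin(t)+d[1]*np.cos(t), d[0]*np.cos(t)+d[1]*np.sin(t), -d[2])],round(float(-da),2))
E
python3 -c "
from h import *
plan(.6188,-.0075,.18,16,16)"
```

```text
now [0.2693 0.6727 0.2367] az 68.2 F [ 0.8 -0.2 -0. ] Tq [-0.04 -0.05  0.03] q1,q7 [-73.  -5.] open 0.0926
[-0.0361, -0.0313, 0.0035] 3.26
[-0.0378, -0.0292, 0.0035] 3.26
[-0.0394, -0.027, 0.0035] 3.26
[-0.0409, -0.0248, 0.0035] 3.26
[-0.0422, -0.0224, 0.0035] 3.26
[-0.0434, -0.02, 0.0035] 3.26
[-0.0445, -0.0175, 0.0035] 3.26
[-0.0454, -0.0149, 0.0035] 3.26
[-0.0462, -0.0123, 0.0035] 3.26
[-0.0468, -0.0096, 0.0035] 3.26
[-0.0473, -0.007, 0.0035] 3.26
[-0.0476, -0.0043, 0.0035] 3.26
[-0.0478, -0.0015, 0.0035] 3.26
[-0.0478, 0.0012, 0.0035] 3.26
[-0.0476, 0.0039, 0.0035] 3.26
[-0.0473, 0.0066, 0.0035] 3.26
```

>>> arm_command(
  increments=[
    [[0, -0.036, -0.031, 0.003, 3.2], [0, -0.038, -0.029, 0.003, 3.2], [0, -0.039, -0.027, 0.003, 3.2], [0, -0.041, -0.025, 0.003, 3.2], [0, -0.042, -0.022, 0.003, 3.2], [0, -0.043, -0.02, 0.003, 3.2], [0, -0.044, -0.017, 0.003, 3.2], [0, -0.045, -0.015, 0.003, 3.2]],
  ],
)

```text
time_s: 0.9
tcp_pos: [0.4452, 0.3339, 0.2132]
orientation: [-180.0, 0.0, 132.5]
wrist_force: [1.4, -0.3, 0.3]
opening: 0.0931
grip_force: 0.0
```

>>> arm_command(
  increments=[
    [[0, -0.046, -0.012, 0.003, 3.2], [0, -0.047, -0.01, 0.003, 3.2], [0, -0.047, -0.007, 0.003, 3.2], [0, -0.048, -0.004, 0.003, 3.2], [0, -0.048, -0.001, 0.003, 3.2], [0, -0.048, 0.001, 0.003, 3.2], [0, -0.048, 0.004, 0.003, 3.2], [0, -0.04, 0.006, 0.003, 3.2]],
  ],
)

```text
time_s: 1.7
tcp_pos: [0.6222, 0.0011, 0.1892]
orientation: [-180.0, 0.0, 106.8]
wrist_force: [0.4, 0.2, -0.5]
opening: 0.0934
grip_force: 0.0
```

```bash
python3 -c "
from h import *
plan(.6188,-.0075,.11,16,4)"
```

```text
now [0.6222 0.0011 0.1892] az 16.8 F [ 0.4  0.2 -0.5] Tq [0.   0.03 0.01] q1,q7 [-14.  22.] open 0.0934
[-0.0018, -0.0014, 0.0198] 0.19
[-0.0018, -0.0014, 0.0198] 0.19
[-0.0018, -0.0014, 0.0198] 0.19
[-0.0018, -0.0014, 0.0198] 0.19
```

>>> arm_command(
  increments=[
    [[0, -0.004, -0.003, 0.02, 0], [0, -0.003, -0.003, 0.02, 0], [0, 0, 0, 0.02, 0], [0, 0, 0, 0.019, 0], [0.5, 0, 0, 0, 0], [0.75, 0, 0, 0, 0], [1, 0, 0, 0, 0], [1, 0, 0, 0, 0]],
  ],
  grip_force=8,
)

```text
time_s: 2.5
tcp_pos: [0.6183, -0.0045, 0.1115]
orientation: [179.9, 0.0, 107.0]
wrist_force: [0.6, 0.5, 1.0]
opening: 0.0653
grip_force: 0.0
```

>>> arm_command(
  increments=[
    [[1, 0, 0, 0, 0], [1, 0, 0, 0, 0], [1, 0, 0, 0, 0], [1, 0, 0, 0, 0]],
  ],
)

```text
time_s: 2.9
tcp_pos: [0.6178, -0.0046, 0.1106]
orientation: [180.0, 0.0, 107.0]
wrist_force: [0.1, -0.0, 1.0]
opening: 0.0335
grip_force: 0.0
```

>>> arm_command(
  increments=[
    [[1, -0.003, 0, 0, 0], [1, 0, 0, 0, 0], [1, 0, 0, 0, 0], [1, 0, 0, 0, 0], [1, 0, 0, 0, 0]],
  ],
)

```text
time_s: 3.4
tcp_pos: [0.6188, -0.0078, 0.1105]
orientation: [180.0, 0.0, 107.0]
wrist_force: [0.6, -2.3, -0.8]
opening: 0.014
grip_force: 7.9
```

>>> arm_command(
  increments=[
    [[1, 0, 0, 0, -8], [1, 0, 0, 0, -8], [1, 0, 0, 0, -8], [1, 0, 0, 0, -8], [1, 0, 0, 0, -8], [1, 0, 0, 0, -8], [1, 0, 0, 0, -8], [1, 0, 0, 0, -8]],
  ],
)

```text
time_s: 4.2
tcp_pos: [0.6185, -0.008, 0.1104]
orientation: [-180.0, -0.0, 171.3]
wrist_force: [-0.2, -2.3, -1.4]
opening: 0.0145
grip_force: 7.9
```

>>> arm_command(
  increments=[
    [[1, 0, 0, 0, -3], [1, 0, 0, 0, -3], [1, 0, 0, 0, -2], [1, 0, 0, 0, -1], [1, 0, 0, 0, 0]],
  ],
)

```text
time_s: 4.7
tcp_pos: [0.6185, -0.008, 0.1104]
orientation: [-180.0, -0.0, 180.0]
wrist_force: [-0.0, -4.5, -0.1]
opening: 0.0138
grip_force: 7.9
```

```bash
python3 -c "
from h import *
plan(.6188,-.0075,.11,91,1)"
```

```text
now [ 0.6185 -0.008   0.1104] az 90.0 F [-0.  -4.5 -0.1] Tq [-0.76 -0.06 -0.04] q1,q7 [ 2. 75.] open 0.0138
[-0.0003, 0.0005, 0.0004] -1.05
```

>>> arm_command(
  increments=[
    [[1, 0, 0, 0, -1], [1, 0, 0, 0, -1], [1, 0, 0, 0, -1], [1, 0, 0, 0, 0]],
  ],
)

```text
time_s: 5.1
tcp_pos: [0.6185, -0.0079, 0.1104]
orientation: [-180.0, -0.0, -177.0]
wrist_force: [-0.8, -5.9, 0.0]
opening: 0.0141
grip_force: 8.2
```

```bash
python3 -c "
from h import *
plan(.6188,-.0075,.11,91,1)"
```

```text
now [ 0.6185 -0.0079  0.1104] az 93.0 F [-0.8 -5.9  0. ] Tq [-1.18  0.01 -0.15] q1,q7 [ 3. 77.] open 0.0141
[-0.0003, 0.0004, 0.0004] 1.99
```

>>> arm_command(
  increments=[
    [[1, 0, 0.001, 0, -2], [1, 0, 0, 0, -2], [1, 0, 0, 0, -1], [1, 0, 0, 0, 0]],
  ],
)

```text
time_s: 5.5
tcp_pos: [0.6179, -0.0079, 0.1104]
orientation: [-179.9, -0.1, -172.1]
wrist_force: [-2.0, -7.0, 1.8]
opening: 0.0155
grip_force: 8.6
```

```bash
python3 -c "
from h import *
plan(.6188,-.0075,.11,91,1)"
```

```text
now [ 0.6179 -0.0079  0.1104] az 97.9 F [-2.  -7.   1.8] Tq [-1.65  0.32 -0.22] q1,q7 [ 3. 81.] open 0.0155
[-0.0009, 0.0002, 0.0004] 6.94
```

>>> arm_command(
  increments=[
    [[0.7, 0, 0, 0, 0], [0.5, 0, 0, 0, 0], [0.5, 0, 0, 0, 0], [0.4, 0, 0, 0, 0], [0.4, 0, 0, -0.02, 0], [0.3, 0, 0, -0.04, 0], [0, 0, 0, -0.04, 0], [0, 0, 0, -0.03, 0]],
  ],
)

```text
time_s: 6.3
tcp_pos: [0.619, -0.0059, 0.2428]
orientation: [180.0, 0.1, -172.0]
wrist_force: [0.5, -0.3, 0.3]
opening: 0.0748
grip_force: 0.0
```

Run:
```python
from h import *
plan(.504,-.268,.24,-31,15)
```

```text
now [ 0.619  -0.0059  0.2428] az 98.0 F [ 0.5 -0.3  0.3] Tq [ 0.07 -0.05  0.01] q1,q7 [ 6. 84.] open 0.0748
[0.01, -0.0162, 0.0002] 8.6
[0.0075, -0.0176, 0.0002] 8.6
[0.0048, -0.0185, 0.0002] 8.6
[0.002, -0.019, 0.0002] 8.6
[-0.0009, -0.0191, 0.0002] 8.6
[-0.0037, -0.0187, 0.0002] 8.6
[-0.0065, -0.0179, 0.0002] 8.6
[-0.0091, -0.0168, 0.0002] 8.6
[-0.0115, -0.0152, 0.0002] 8.6
[-0.0137, -0.0133, 0.0002] 8.6
[-0.0155, -0.0111, 0.0002] 8.6
[-0.017, -0.0087, 0.0002] 8.6
[-0.0181, -0.0061, 0.0002] 8.6
[-0.0188, -0.0033, 0.0002] 8.6
[-0.0191, -0.0004, 0.0002] 8.6
```

>>> arm_command(
  increments=[
    [[0, 0.01, -0.016, -0.003, 8.5], [0, 0.0075, -0.0175, -0.003, 8.5], [0, 0.005, -0.0185, -0.003, 8.5], [0, 0.002, -0.019, -0.003, 8.5], [0, -0.001, -0.019, -0.003, 8.5], [0, -0.004, -0.019, -0.003, 8.5], [0, -0.0065, -0.018, 0, 8.5], [0, -0.009, -0.017, 0, 8.5]],
  ],
)

```text
time_s: 7.1
tcp_pos: [0.5575, -0.147, 0.2587]
orientation: [180.0, 0.0, 119.7]
wrist_force: [-0.0, 0.2, 0.6]
opening: 0.0933
grip_force: 0.0
```

>>> arm_command(
  increments=[
    [[0, -0.0115, -0.015, 0, 8.5], [0, -0.0135, -0.0135, 0, 8.5], [0, -0.0155, -0.011, 0, 8.5], [0, -0.017, -0.0085, 0, 8.5], [0, -0.018, -0.006, 0, 8.5], [0, -0.019, -0.003, 0, 8.5], [0, -0.019, -0.0005, 0, 8.5], [0, 0, 0, 0, 0]],
  ],
)

```text
time_s: 7.9
tcp_pos: [0.5059, -0.2718, 0.2586]
orientation: [180.0, 0.1, 60.2]
wrist_force: [-0.4, -0.2, -0.4]
opening: 0.0931
grip_force: 0.0
```

Run:
```python
from h import *
from workcell import *
c=capture("top"); T=cloud(c); np.savez("top1.npz",**c)
m=np.zeros((420,560),bool); m[160:215,240:300]=True
print("knob",rect(T,m&(T[...,2]>.095)&(T[...,2]<.13)))
m[:]=0; m[140:270,220:320]=True
print("checker",rect(T,m&(T[...,2]>.03)&(T[...,2]<.2)))
cv2.imwrite("pics/t1.png",cv2.resize(c["frame"][150:290,230:430,::-1],None,fx=4,fy=4,interpolation=cv2.INTER_CUBIC))
plan(.504,-.268,.111,-31,6)
```

```text
knob (array([618.4,  -9.1]), array([43.8, 20.4]), 1.3, np.int64(100), 0.1174)
checker (array([569.3,  -6.4]), array([239.6, 160.1]), 0.8, np.int64(5364), 0.0798)
now [ 0.5067 -0.2702  0.2584] az -29.4 F [-0.1  1.   0.7] Tq [-0.02  0.01 -0.01] q1,q7 [8. 5.] open 0.0929
[0.0001, -0.0006, 0.0246] 0.26
[0.0001, -0.0006, 0.0246] 0.26
[0.0001, -0.0006, 0.0246] 0.26
[0.0001, -0.0006, 0.0246] 0.26
[0.0001, -0.0006, 0.0246] 0.26
[0.0001, -0.0006, 0.0246] 0.26
```

View pics/t1.png

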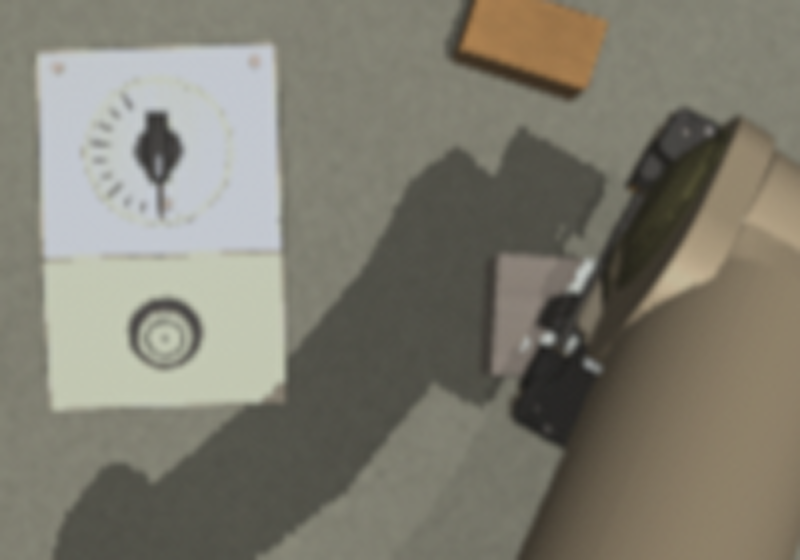

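The knob's pointer now points down at the slope (160,215), with its bar in line with the checker (1.3 against 0.8 degrees), so it is at the stop. The gripper is over the stand. Now down onto the probe.

>>> arm_command(
  increments=[
    [[0, 0, -0.003, 0.025, 0.8], [0, 0, -0.001, 0.025, 0.8], [0, 0, 0, 0.025, 0], [0, 0, 0, 0.025, 0], [0, 0, 0, 0.025, 0], [0, 0, 0, 0.022, 0], [0, 0, 0, 0, 0]],
  ],
)

```text
time_s: 8.65
tcp_pos: [0.5029, -0.2657, 0.109]
orientation: [-179.7, -0.0, 59.2]
wrist_force: [0.2, -0.0, 0.4]
opening: 0.0929
grip_force: 0.0
```

Run:
```python
from h import *
plan(.504,-.268,.111,-31,1)
```

```text
now [ 0.5029 -0.2657  0.109 ] az -30.8 F [ 0.2 -0.   0.4] Tq [ 0.02  0.09 -0.  ] q1,q7 [12.  9.] open 0.0929
[-0.0014, 0.0022, -0.002] 0.18
```

>>> arm_command(
  increments=[
    [[0.5, -0.001, 0.002, -0.002, 0], [0.8, 0, 0, 0, 0], [1, 0, 0, 0, 0], [1, 0, 0, 0, 0], [1, 0, 0, 0, 0], [1, 0, 0, 0, 0], [1, 0, 0, 0, 0], [1, 0, 0, 0, 0]],
  ],
  grip_force=25,
)

```text
time_s: 9.45
tcp_pos: [0.5045, -0.2698, 0.1134]
orientation: [-180.0, -0.0, 58.9]
wrist_force: [-0.0, 0.0, -0.3]
opening: 0.0334
grip_force: 0.0
```

>>> arm_command(
  increments=[
    [[1, 0, 0, 0, 0], [1, 0, 0, 0, 0], [1, 0, 0, 0, 0], [1, 0, 0, 0, 0], [1, 0, 0, 0, 0]],
  ],
)

```text
time_s: 9.95
tcp_pos: [0.5045, -0.2698, 0.1134]
orientation: [-180.0, 0.0, 58.9]
wrist_force: [0.1, -0.5, -0.5]
opening: 0.0218
grip_force: 25.0
```

Run:
```python
from h import *
plan(.504,-.268,.111,-31,1)
```

```text
now [ 0.5045 -0.2698  0.1134] az -31.1 F [ 0.1 -0.5 -0.5] Tq [-0.07  0.19 -0.01] q1,q7 [12.  9.] open 0.0218
[0.0013, -0.0013, 0.0024] -0.12
```

>>> arm_command(
  increments=[
    [[1, 0, 0, -0.005, 0], [1, 0, 0, -0.012, 0], [1, 0, 0, -0.015, 0], [1, 0, 0, -0.015, 0], [1, 0, 0, -0.015, 0], [1, 0, 0, -0.015, 0], [1, 0, 0, -0.013, 0], [1, 0, 0, 0, 0]],
  ],
)

```text
time_s: 10.75
tcp_pos: [0.5053, -0.2703, 0.2056]
orientation: [179.8, -0.0, 58.9]
wrist_force: [0.1, 0.7, -1.4]
opening: 0.0218
grip_force: 25.0
```

Run:
```python
from h import *
plan(.5085,-.208,.203,-5,5)
```

```text
now [ 0.5053 -0.2703  0.2056] az -31.1 F [ 0.1  0.7 -1.4] Tq [-0.04  0.05 -0.04] q1,q7 [9. 6.] open 0.0218
[0.011, -0.0059, 0.0005] -5.22
[0.0115, -0.0049, 0.0005] -5.22
[0.0119, -0.0038, 0.0005] -5.22
[0.0122, -0.0027, 0.0005] -5.22
[0.0124, -0.0016, 0.0005] -5.22
```

>>> arm_command(
  increments=[
    [[1, 0.011, -0.006, 0, -5.2], [1, 0.0115, -0.005, 0, -5.2], [1, 0.012, -0.004, 0, -5.2], [1, 0.012, -0.003, 0, -5.2], [1, 0.0125, -0.0015, 0, -5.2], [1, 0, 0, 0.01, 0], [1, 0, 0, 0.02, 0], [1, 0, 0, 0.02, 0]],
  ],
)

```text
time_s: 11.55
tcp_pos: [0.5071, -0.2078, 0.1524]
orientation: [180.0, 0.0, 84.7]
wrist_force: [-0.4, -0.6, -0.9]
opening: 0.0218
grip_force: 25.0
```

Run:
```python
from h import *
plan(.5085,-.208,.148,-5,1)
```

```text
now [ 0.5071 -0.2078  0.1524] az -5.3 F [-0.4 -0.6 -0.9] Tq [-0.06  0.06  0.04] q1,q7 [ 9. 21.] open 0.0218
[-0.0001, 0.0014, 0.0044] -0.3
```

>>> arm_command(
  increments=[
    [[1, -0.006, 0, 0, 0], [1, -0.006, 0, 0, 0], [1, -0.005, 0, 0, 0], [1, -0.005, 0, 0, 0], [1, -0.005, 0, 0, 0], [1, -0.004, 0, 0, 0], [1, 0, 0, 0, 0]],
  ],
  grip_force=15,
)

```text
time_s: 12.25
tcp_pos: [0.5046, -0.2386, 0.1538]
orientation: [180.0, 0.0, 84.9]
wrist_force: [0.0, 2.0, 0.5]
opening: 0.0217
grip_force: 15.0
```

Run:
```python
from h import *
plan(.5085,-.208,.148,-5,1)
from workcell import *
c=capture("scene")
cv2.imwrite("pics/s2.png",cv2.resize(c["frame"][170:350,100:340,::-1],None,fx=3.2,fy=3.2,interpolation=cv2.INTER_CUBIC))
```

```text
now [ 0.5046 -0.2386  0.1538] az -5.1 F [0.  2.  0.5] Tq [ 0.47 -0.12  0.06] q1,q7 [12. 24.] open 0.0217
[0.0308, 0.0011, 0.0058] -0.15
```

View pics/s2.png

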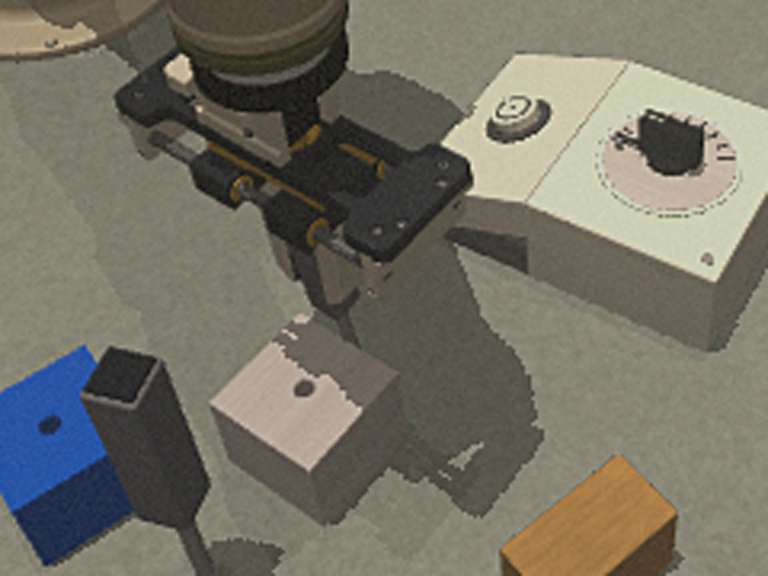

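The probe's stem is against the stand's near top edge (345,310) and starting to pivot with about 2 N. I'll go on to about 20 degrees.

>>> arm_command(
  increments=[
    [[1, -0.005, 0, 0, 0], [1, -0.005, 0, 0, 0], [1, -0.004, 0, 0, 0], [1, -0.003, 0, 0, 0], [1, 0, 0, 0, 0], [1, 0, 0, 0, 0]],
  ],
)

```text
time_s: 12.9
tcp_pos: [0.5026, -0.2554, 0.1534]
orientation: [-180.0, 0.0, 84.9]
wrist_force: [-0.0, 2.3, -1.4]
opening: 0.0221
grip_force: 15.0
```

Run:
```python
from h import *
plan(.5085,-.208,.19,-5,6)
```

```text
now [ 0.5026 -0.2554  0.1534] az -5.1 F [-0.   2.3 -1.4] Tq [0.37 0.19 0.05] q1,q7 [14. 25.] open 0.0221
[0.008, 0.0003, -0.0061] -0.02
[0.008, 0.0003, -0.0061] -0.02
[0.008, 0.0003, -0.0061] -0.02
[0.008, 0.0003, -0.0061] -0.02
[0.008, 0.0003, -0.0061] -0.02
[0.008, 0.0003, -0.0061] -0.02
```

>>> arm_command(
  increments=[
    [[1, 0.008, 0, -0.004, 0], [1, 0.008, 0, -0.008, 0], [1, 0.008, 0, -0.01, 0], [1, 0.01, 0, -0.01, 0], [1, 0.01, 0, -0.01, 0], [1, 0, 0, -0.01, 0]],
  ],
  grip_force=25,
)

```text
time_s: 13.5
tcp_pos: [0.5073, -0.2092, 0.2066]
orientation: [180.0, -0.0, 85.0]
wrist_force: [0.3, -0.8, -1.1]
opening: 0.0218
grip_force: 25.0
```

Run:
```python
from h import *
for n,(u0,u1,v0,v1) in dict(top=(255,288,218,250),scene=(248,276,194,220)).items():
    c=np.load(n+"0.npz"); W=cloud(c); g=cv2.cvtColor(c["frame"],cv2.COLOR_RGB2GRAY)
    m=np.zeros(g.shape,bool); m[v0:v1,u0:u1]=True
    # pad top: points >6 mm above sloping face; face plane from fit over slope
    S=np.zeros(g.shape,bool)
    P=W[m]; ok=np.isfinite(P).all(1); print(n,"max z",np.nanmax(P[:,2]).round(4))
    A=np.c_[P[:,0],P[:,1],np.ones(len(P))]; sel=ok&(P[:,2]<.072)
    for _ in range(5):
        k=np.linalg.lstsq(A[sel],P[sel,2],rcond=None)[0]; r=P[:,2]-A@k
        s=np.nanpercentile(r,30); sel=ok&(np.abs(r-s)<.003)
    h=(P[:,2]-A@k)/np.hypot(1,np.hypot(*k[:2])); q=P[h>.008]
    print("plane",k.round(3),"tilt",np.degrees(np.arctan(np.hypot(*k[:2]))).round(1),"pad top n",len(q),"mean",q.mean(0).round(4),"midrange",((q.max(0)+q.min(0))/2).round(4),np.median(h[h>.008]).round(4))
    cc=g[v0:v1,u0:u1]; big=cv2.resize(cc,None,fx=12,fy=12,interpolation=cv2.INTER_CUBIC)
    cv2.imwrite(f"pics/pad_{n}.png",big)
a=cv2.imread("pics/pad_top.png");b=cv2.imread("pics/pad_scene.png");b=cv2.resize(b,(b.shape[1],b.shape[0]))
H=max(a.shape[0],b.shape[0]); f=np.zeros((H,a.shape[1]+b.shape[1],3),np.uint8); f[:a.shape[0],:a.shape[1]]=a; f[:b.shape[0],a.shape[1]:]=b
cv2.imwrite("pics/pads.png",f); print(a.shape)
plan(.45,-.01,.215,-89,12)
```

```text
top max z 0.0868
plane [ 0.357  0.01  -0.115] tilt 19.7 pad top n 135 mean [ 0.4961 -0.0079  0.0758] midrange [ 0.5067 -0.0145  0.0769] 0.0133
scene max z 0.0813
plane [ 0.364  0.006 -0.12 ] tilt 20.0 pad top n 118 mean [ 0.4971 -0.0122  0.0735] midrange [ 0.4959 -0.0116  0.0732] 0.012
(384, 396, 3)
now [ 0.5073 -0.2092  0.2066] az -5.0 F [ 0.3 -0.8 -1.1] Tq [-0.1   0.1  -0.06] q1,q7 [ 8. 20.] open 0.0218
[0.0161, -0.0062, -0.0007] 7.0
[0.0152, -0.0081, -0.0007] 7.0
[0.0141, -0.0099, -0.0007] 7.0
[0.0128, -0.0116, -0.0007] 7.0
[0.0113, -0.013, -0.0007] 7.0
[0.0097, -0.0143, -0.0007] 7.0
[0.0078, -0.0154, -0.0007] 7.0
[0.0059, -0.0162, -0.0007] 7.0
[0.0039, -0.0168, -0.0007] 7.0
[0.0018, -0.0172, -0.0007] 7.0
[-0.0003, -0.0173, -0.0007] 7.0
[-0.0024, -0.0171, -0.0007] 7.0
```

View pics/pads.png

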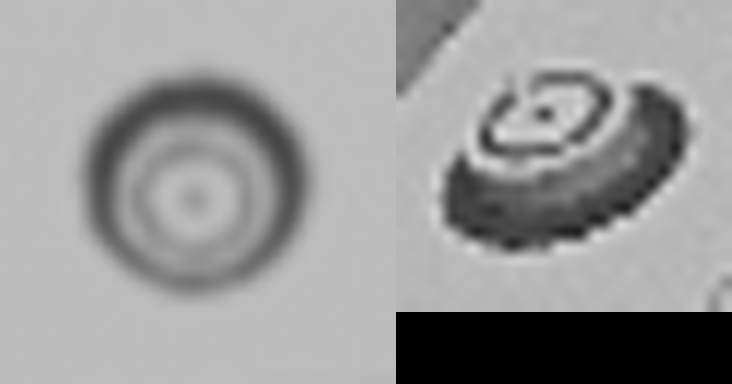

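The dot is at (271.2,234.6) in the top image and (260.4,203.4) in the scene image, with the pad around (0.4965,-0.010,0.0735). I'll move to hover over it.

>>> arm_command(
  increments=[
    [[1, 0.016, -0.006, -0.003, 7], [1, 0.015, -0.008, -0.003, 7], [1, 0.014, -0.01, -0.003, 7], [1, 0.013, -0.0115, -0.003, 7], [1, 0.011, -0.013, -0.003, 7], [1, 0.0095, -0.0145, -0.003, 7], [1, 0.008, -0.0155, 0, 7], [1, 0.006, -0.016, 0, 7]],
  ],
)

```text
time_s: 14.3
tcp_pos: [0.4691, -0.0783, 0.2242]
orientation: [180.0, -0.1, 28.6]
wrist_force: [0.3, 1.0, -0.9]
opening: 0.0217
grip_force: 25.0
```

>>> arm_command(
  increments=[
    [[1, 0.004, -0.017, 0, 7], [1, 0.002, -0.017, 0, 7], [1, 0, -0.017, 0, 7], [1, -0.0025, -0.017, 0, 7], [1, 0, 0, 0, 0], [1, 0, 0, 0, 0]],
  ],
)

```text
time_s: 14.9
tcp_pos: [0.4511, -0.0126, 0.2239]
orientation: [180.0, -0.0, 1.1]
wrist_force: [-0.9, -0.2, -1.1]
opening: 0.0221
grip_force: 25.0
```

Run:
```python
from h import *
from workcell import *
from scipy.optimize import least_squares
cs={n:np.load(n+"0.npz") for n in("top","scene")}
px=dict(top=(271.2,234.5),scene=(259.9,202.9))
def ray_z(c,u,z):
    d=R.from_euler("xyz",c["rotation"],degrees=True).as_matrix()@[(u[0]-c["cx"])/c["fx"],(u[1]-c["cy"])/c["fy"],1]
    o=np.array(c["origin"]); return o+d*(z-o[2])/d[2]
print("dot",[ray_z(cs[n],px[n],.0735).round(4) for n in px])
plan(.45,-.01,.198,-89,2)
c=capture("scene"); np.savez("scene3.npz",**c)
cv2.imwrite("pics/s3.png",cv2.resize(c["frame"][120:240,190:350,::-1],None,fx=5,fy=5,interpolation=cv2.INTER_CUBIC))
```

```text
dot [array([ 0.4948, -0.0092,  0.0735]), array([ 0.4946, -0.0095,  0.0735])]
now [ 0.4511 -0.0126  0.2239] az -88.9 F [-0.9 -0.2 -1.1] Tq [0.01 0.21 0.01] q1,q7 [-34. -70.] open 0.0221
[-0.0005, -0.0013, 0.0129] 0.06
[-0.0005, -0.0013, 0.0129] 0.06
```

View pics/s3.png

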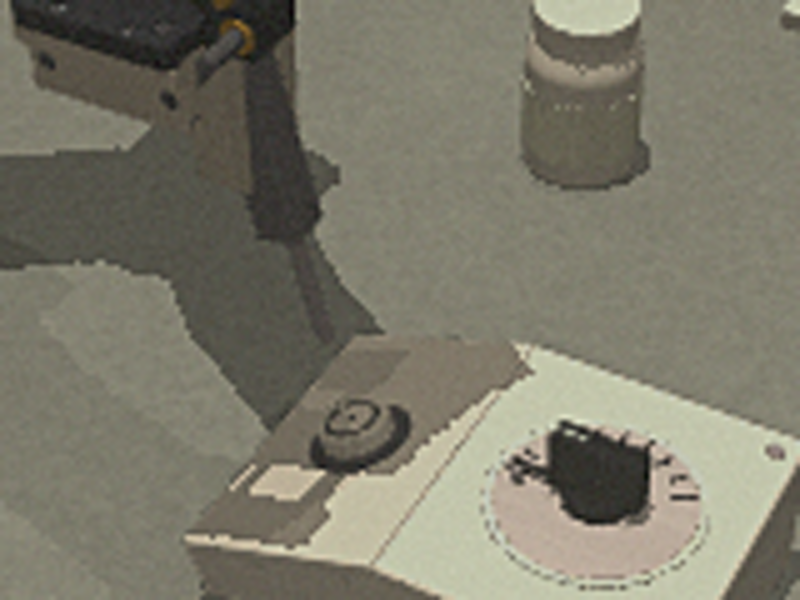

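```bash
cat > tilt.py <<'E'
from h import *
import sys
def fit(c,tcp,L=.107,t0=20,yaw=1.0):
    W=cloud(c); P=W.reshape(-1,3); P=P[np.isfinite(P).all(1)]
    t=np.radians(t0); y=np.radians(yaw); ex=np.array([np.cos(y),np.sin(y),0])
    for it in range(6):
        a=-np.sin(t)*ex+np.array([0,0,np.cos(t)])
        tip=tcp-L*a; r=P-tip; h=r@a; d=np.linalg.norm(r-h[:,None]*a,axis=1)
        k=(h>.004)&(h<.056)&(d<.011)
        Q=P[k]; C=Q.mean(0); v=np.linalg.svd(Q-C)[2][0]; v*=np.sign(v[2])
        lean=np.degrees(np.arctan2(-v@ex,v[2])); side=np.degrees(np.arctan2(v@np.cross([0,0,1],ex),v[2]))
        t=np.radians(lean)
    return lean,side,k.sum()
if __name__=="__main__":
    c=np.load("scene3.npz"); tcp=np.array([.4511,-.0126,.2239])
    print(fit(c,tcp))
    for t in (16,18,20,22,24):
        s,k=np.sin(np.radians(t)),np.cos(np.radians(t))
        print(t,[(project(c,tcp+l*np.array([s,0,-k]))[0]-[190,120])*5 for l in(.107,.047)])
    g=cv2.cvtColor(c["frame"],cv2.COLOR_RGB2GRAY)
    print(g[165:190:2,244:262])
E
python3 tilt.py
```

```text
(np.float64(11.966923784729659), np.float64(-1.5056089554131409), np.int64(6))
16 [array([315.63871922, 332.76424962]), array([276.89198523, 221.47008812])]
18 [array([322.32093766, 333.56492515]), array([279.89812493, 221.71862132])]
20 [array([328.94544215, 334.13467843]), array([282.86860458, 221.85676559])]
22 [array([335.50527843, 334.4712936 ]), array([285.80000098, 221.88400773])]
24 [array([341.99343479, 334.57270804]), array([288.68890735, 221.79994415])]
[[ 51  51  59  52  57  62  55  49  64 130 134 130 130 128 125 129 128 125]
 [ 47  52  52  54  51  57  60  86  81 128 133 126 122 126 120 122 129 127]
 [ 84  86  88  67  63  70  69  72  77  75 132 125 127 131 125 127 125 126]
 [ 83  80  88  83  70  65  71  68  83  82  80 129 128 124 123 125 126 125]
 [ 85  86  82  80  72  61  73  65  71  85  82  77  80 131 132 125 126 124]
 [ 82  80  81  84  90  70  71  71  69  75  81  80  81  80 129 131 130 130]
 [ 81  85  86  86  80  85  67  66  67  65  88  85  83  83  77 131 132 127]
 [ 80  83  81  82  84  83  70  60  72  73  78  88  83  83  82  81  84 131]
 [ 81  84  85  79  77  82  89  73  70  68  72  89  82  81  85  84  83  77]
 [ 85  86  79  86  88  83  87  81  71  71  74  79  81  83  85  85  91  84]
 [ 85  83  82  83  84  83  76  84  69  68  69  71  73  82  84  82  82  80]
 [ 82  80  86  86  87  85  84  90  86  78  67  73  69  86  84  82  99 126]
 [ 84  88  82  83  81  83  87  85  87  77  81  85  87  80  70 122 126 120]]
```

```bash
cat > t2.py <<'E'
from h import *
from workcell import *
from scipy.optimize import least_squares
def measure(N=10,v0=170,v1=187):
    f=[];z=[]
    for _ in range(N):
        c=capture("scene"); f.append(c["frame"].astype(float).mean(2)); z.append(c["range_z"])
    return np.mean(f,0),np.median(z,0),c
if __name__=="__main__":
    g,z,c=measure(); s=sense(); tcp=np.array(s["tcp_pos"]); print(tcp)
    np.savez("avg.npz",g=g,z=z)
    c=dict(c); c["range_z"]=z; W=cloud(c)
    rows=np.arange(171,187); u=np.arange(240,266)
    # line+box profile fit, background quadratic free per row
    def model(p,full=False):
        res=[]
        for v in rows:
            x=p[0]+p[1]*(v-179); prof=1/(1+np.exp(-(u-x+p[2]/2)/.3))-1/(1+np.exp(-(u-x-p[2]/2)/.3))
            k=np.abs(u-x)<4.5; A=np.c_[prof,np.ones(len(u)),u-x][k]; y=g[v,u][k]
            co=np.linalg.lstsq(A,y,rcond=None)[0]; res.append(np.r_[A@co-y,np.zeros(10-k.sum())])
        return np.concatenate(res)
    r=min((least_squares(model,[x0,sl,4],diff_step=1e-3) for x0 in(251,251.5,252,252.5) for sl in(.3,.36,.42)),key=lambda r:r.cost)
    print("line x@179, slope, width",r.x.round(3),r.cost, np.sqrt(np.diag(np.linalg.inv(r.jac.T@r.jac))*2*r.cost/150).round(3))
    for t in (14,16,18,20,22,24):
        q=np.radians(t); d=np.array([np.sin(q),.017*np.sin(q),-np.cos(q)]); a,b=project(c,np.array([tcp+.107*d,tcp+.047*d]))
        print(t,"slope",((a-b)[0]/(a-b)[1]).round(3),"x@179",(b[0]+(179-b[1])*(a-b)[0]/(a-b)[1]).round(2),"tip v",a[1].round(1))
    for v in (172,176,180,184):
        x=int(round(r.x[0]+r.x[1]*(v-179))); print(v,W[v,x-1:x+2].round(3).tolist())
E
python3 t2.py
```

```text
[ 0.45074095 -0.01283426  0.2234121 ]
line x@179, slope, width [251.742   0.323   4.273] 332.5656239503929 [0.016 0.009 0.091]
14 slope 0.321 x@179 249.33 tip v 186.4
16 slope 0.353 x@179 250.39 tip v 186.6
18 slope 0.384 x@179 251.44 tip v 186.7
20 slope 0.416 x@179 252.49 tip v 186.8
22 slope 0.448 x@179 253.55 tip v 186.9
24 slope 0.48 x@179 254.6 tip v 186.9
172 [[0.472, -0.017, 0.163], [0.475, -0.017, 0.165], [0.477, -0.015, 0.164]]
176 [[0.477, -0.016, 0.154], [0.479, -0.016, 0.154], [0.48, -0.014, 0.153]]
180 [[0.479, -0.017, 0.143], [0.481, -0.016, 0.144], [0.482, -0.013, 0.141]]
184 [[0.481, -0.017, 0.132], [0.483, -0.016, 0.133], [0.485, -0.015, 0.132]]
```

```bash
cat > t3.py <<'E'
from t2 import *
def lean(z,c,x0,sl,rows,yaw=1.0):
    c=dict(c); c["range_z"]=z; W=cloud(c); Q=[]
    for v in rows:
        x=x0+sl*(v-179)
        for u in range(int(np.ceil(x-1.3)),int(x+1.3)+1): Q.append(W[v,u])
    Q=np.array(Q); C=np.median(Q,0); 
    for _ in range(3):
        v=np.linalg.svd(Q-Q.mean(0))[2][0]; v*=np.sign(v[2]); r=Q-Q.mean(0); d=np.linalg.norm(r-np.outer(r@v,v),axis=1); Q=Q[d<max(.004,2*np.median(d))]
    e=np.array([np.cos(np.radians(yaw)),np.sin(np.radians(yaw)),0])
    return np.degrees(np.arctan2(-v@e,v[2])).round(2),np.degrees(np.arctan2(v[1]*e[0]-v[0]*e[1],v[2])).round(2),len(Q),Q.mean(0).round(4)
if __name__=="__main__":
    a=np.load("avg.npz"); print(lean(a["z"],np.load("scene3.npz"),251.74,.323,range(171,186)))
    plan(.507,-.208,.21,-5,12)
E
python3 t3.py
```

```text
(np.float64(14.5), np.float64(-0.87), 39, array([ 0.4795, -0.0155,  0.1487]))
now [ 0.4507 -0.0128  0.2234] az -89.1 F [ 0.7  0.4 -0.6] Tq [-0.01  0.15 -0.04] q1,q7 [-34. -70.] open 0.0221
[0.0044, 0.0163, 0.0011] -7.01
[0.0024, 0.0168, 0.0011] -7.01
[0.0004, 0.0169, 0.0011] -7.01
[-0.0017, 0.0168, 0.0011] -7.01
[-0.0038, 0.0165, 0.0011] -7.01
[-0.0057, 0.0159, 0.0011] -7.01
[-0.0076, 0.0151, 0.0011] -7.01
[-0.0094, 0.0141, 0.0011] -7.01
[-0.0111, 0.0128, 0.0011] -7.01
[-0.0126, 0.0114, 0.0011] -7.01
[-0.0138, 0.0097, 0.0011] -7.01
[-0.0149, 0.008, 0.0011] -7.01
```

The stem leans 14.5 degrees by both depth and edge slope, so it needs about 5.5 more. Back to the stand edge, going 10 mm further.

>>> arm_command(
  increments=[
    [[1, 0.0045, 0.017, 0, -7], [1, 0.0025, 0.0175, 0, -7], [1, 0.0005, 0.018, 0, -7], [1, -0.0015, 0.018, 0, -7], [1, -0.004, 0.0175, 0, -7], [1, -0.006, 0.017, 0, -7], [1, -0.008, 0.016, 0, -7], [1, -0.01, 0.015, 0, -7]],
  ],
)

```text
time_s: 16.25
tcp_pos: [0.491, -0.1509, 0.2234]
orientation: [-180.0, 0.0, 57.2]
wrist_force: [-0.3, -0.3, -0.7]
opening: 0.022
grip_force: 25.0
```

>>> arm_command(
  increments=[
    [[1, -0.012, 0.0135, 0, -7], [1, -0.0135, 0.012, 0, -7], [1, -0.0145, 0.01, 0.003, -7], [1, -0.016, 0.008, 0.01, -7], [1, 0, 0, 0.02, 0], [1, 0, 0, 0.02, 0], [1, 0, 0, 0.016, 0], [1, 0, 0, 0, 0]],
  ],
)

```text
time_s: 17.05
tcp_pos: [0.5086, -0.219, 0.1526]
orientation: [-179.8, -0.0, 84.9]
wrist_force: [0.3, -0.0, -1.2]
opening: 0.0218
grip_force: 25.0
```

Run:
```python
from h import *
plan(.504,-.2655,.1534,-5,6)
```

```text
now [ 0.5086 -0.219   0.1526] az -5.1 F [ 0.3 -0.  -1.2] Tq [-0.08  0.06 -0.05] q1,q7 [10. 22.] open 0.0218
[-0.0078, -0.0001, -0.0001] -0.02
[-0.0078, -0.0001, -0.0001] -0.02
[-0.0078, -0.0001, -0.0001] -0.02
[-0.0078, -0.0001, -0.0001] -0.02
[-0.0078, -0.0001, -0.0001] -0.02
[-0.0078, -0.0001, -0.0001] -0.02
```

>>> arm_command(
  increments=[
    [[1, -0.009, 0, 0, 0], [1, -0.01, 0, 0, 0], [1, -0.009, 0, 0, 0], [1, -0.007, 0, 0, 0], [1, -0.006, 0, 0, 0], [1, -0.005, 0, 0, 0], [1, 0, 0, 0, 0], [1, 0, 0, 0, 0]],
  ],
  grip_force=15,
)

```text
time_s: 17.85
tcp_pos: [0.5055, -0.2652, 0.1545]
orientation: [-180.0, 0.0, 84.9]
wrist_force: [0.0, 0.9, 0.2]
opening: 0.022
grip_force: 15.0
```

>>> arm_command(
  increments=[
    [[1, 0.003, 0, 0, 0], [1, 0.008, 0, -0.005, 0], [1, 0.01, 0, -0.01, 0], [1, 0.01, 0, -0.013, 0], [1, 0.01, 0, -0.013, 0], [1, 0, 0, -0.015, 0], [1, 0, 0, -0.013, 0], [1, 0, 0, 0, 0]],
  ],
  grip_force=25,
)

```text
time_s: 18.65
tcp_pos: [0.5102, -0.2243, 0.2259]
orientation: [179.8, 0.0, 84.9]
wrist_force: [-0.4, -0.4, -0.8]
opening: 0.0218
grip_force: 25.0
```

Run:
```python
from h import *
plan(.452,-.0095,.224,-89,12)
```

```text
now [ 0.5102 -0.2243  0.2259] az -5.1 F [-0.4 -0.4 -0.8] Tq [-0.13  0.06 -0.03] q1,q7 [ 9. 21.] open 0.0218
[0.0174, -0.0064, 0.0002] 6.99
[0.0165, -0.0085, 0.0002] 6.99
[0.0153, -0.0104, 0.0002] 6.99
[0.0139, -0.0122, 0.0002] 6.99
[0.0124, -0.0138, 0.0002] 6.99
[0.0106, -0.0152, 0.0002] 6.99
[0.0086, -0.0164, 0.0002] 6.99
[0.0066, -0.0173, 0.0002] 6.99
[0.0044, -0.018, 0.0002] 6.99
[0.0022, -0.0184, 0.0002] 6.99
[-0.0001, -0.0185, 0.0002] 6.99
[-0.0023, -0.0184, 0.0002] 6.99
```

>>> arm_command(
  increments=[
    [[1, 0.0175, -0.0065, 0, 7], [1, 0.0165, -0.0085, 0, 7], [1, 0.0155, -0.0105, 0, 7], [1, 0.014, -0.012, 0, 7], [1, 0.0125, -0.014, 0, 7], [1, 0.0105, -0.015, 0, 7], [1, 0.0085, -0.0165, 0, 7], [1, 0.0065, -0.0175, 0, 7]],
  ],
)

```text
time_s: 19.45
tcp_pos: [0.47, -0.08, 0.2233]
orientation: [-180.0, 0.0, 28.6]
wrist_force: [-0.7, 0.9, -1.9]
opening: 0.0218
grip_force: 25.0
```

>>> arm_command(
  increments=[
    [[1, 0.0045, -0.018, 0, 7], [1, 0.002, -0.0185, 0, 7], [1, 0, -0.0185, 0, 7], [1, -0.0025, -0.0185, 0, 7], [1, 0, 0, 0, 0], [1, 0, 0, 0, 0]],
  ],
)

```text
time_s: 20.05
tcp_pos: [0.4509, -0.0089, 0.2234]
orientation: [180.0, -0.0, 1.1]
wrist_force: [-0.5, -0.6, -1.6]
opening: 0.0218
grip_force: 25.0
```

```bash
cat >> t3.py <<'E'
def full():
    g,z,c=measure(8); s=sense(); tcp=np.array(s["tcp_pos"]); print("tcp",tcp.round(4))
    np.savez("avg2.npz",g=g,z=z)
    q=np.radians(19); d=np.array([np.sin(q),.017*np.sin(q),-np.cos(q)]); a,b=project(c,np.array([tcp+.107*d,tcp+.047*d]))
    rows=np.arange(int(b[1])+3,int(a[1])); u=np.arange(int(min(a[0],b[0]))-10,int(max(a[0],b[0]))+10)
    def model(p):
        res=[]
        for v in rows:
            x=p[0]+p[1]*(v-179); prof=1/(1+np.exp(-(u-x+p[2]/2)/.3))-1/(1+np.exp(-(u-x-p[2]/2)/.3))
            k=np.abs(u-x)<4.5; A=np.c_[prof,np.ones(len(u)),u-x][k]; y=g[v,u][k]
            co=np.linalg.lstsq(A,y,rcond=None)[0]; res.append(np.r_[np.clip(A@co-y,-8,8),np.zeros(10-k.sum())])
        return np.concatenate(res)
    xm=b[0]+(179-b[1])*(a-b)[0]/(a-b)[1]
    r=min((least_squares(model,[xm+o,sl,4.2],diff_step=1e-3) for o in(-2,-1,-.5,0,.5,1,2) for sl in(.34,.4,.46)),key=lambda r:r.cost)
    print("line",r.x.round(3),r.cost.round(0)); print("lean",lean(z,c,r.x[0],r.x[1],rows[:-1]))
    for t in (16,18,20,22):
        q=np.radians(t); d=np.array([np.sin(q),.017*np.sin(q),-np.cos(q)]); a,b=project(c,np.array([tcp+.107*d,tcp+.047*d])); print(t,((a-b)[0]/(a-b)[1]).round(3),(b[0]+(179-b[1])*(a-b)[0]/(a-b)[1]).round(2),a.round(1))
E
python3 -c "
from t3 import *
full(); plan(.452,-.0095,.2,-89,1)"
```

```text
tcp [ 0.4509 -0.0095  0.2235]
line [251.421   0.404   4.965] 630.0
lean (np.float64(-28.84), np.float64(-41.41), 33, array([0.3869, 0.1112, 0.0273]))
16 0.351 251.56 [253.9 185.7]
18 0.382 252.64 [255.3 185.9]
20 0.414 253.72 [256.6 186. ]
22 0.446 254.8 [257.9 186. ]
now [ 0.4509 -0.0095  0.2235] az -89.1 F [-0.8  0.5 -0.7] Tq [0.02 0.14 0.03] q1,q7 [-34. -71.] open 0.022
[0.0011, 0.0, 0.0235] -0.15
```

```bash
cat > t4.py <<'E'
from t2 import *
def stem(z,c,tcp,yaw=1.0,show=False):
    c=dict(c); c["range_z"]=z; W=cloud(c); t=np.radians(18)
    e=np.array([np.cos(np.radians(yaw)),np.sin(np.radians(yaw)),0])
    a=-np.sin(t)*e+[0,0,np.cos(t)]; tip=tcp-.107*a; r=W-tip; h=r@a; d=np.linalg.norm(r-h[...,None]*a,axis=2)
    m=(h>-.003)&(h<.054)&(d<.02)
    vv,uu=np.nonzero(m); k=np.isin(vv,vv)
    rows=np.unique(vv); cen=np.array([[v,uu[vv==v].mean(),(vv==v).sum()] for v in rows])
    print("rows",rows[0],rows[-1],"widths",cen[:,2].astype(int)); g=cen[3:-3]
    print("px slope",np.polyfit(g[:,0],g[:,1],1).round(3))
    P=np.array([np.median(W[v,uu[vv==v]],0) for v in rows[3:-3]]); f=np.polyfit(P[:,2],P[:,:2],1)
    v=np.r_[f[0],1]; ez=np.cross([0,0,1],e)
    print("lean",np.degrees(np.arctan(-v@e)).round(2),"side",np.degrees(np.arctan(v@ez)).round(2),"at mid",P.mean(0).round(4),"lowest",W[m][:,2].min().round(4))
if __name__=="__main__":
    import sys
    a=np.load("avg.npz"); c=np.load("scene3.npz"); stem(a["z"],c,np.array([.4507,-.0128,.2234]))
    a=np.load("avg2.npz"); stem(a["z"],c,np.array([.4509,-.0095,.2235]))
E
python3 t4.py
```

```text
rows 168 188 widths [1 4 3 4 4 3 4 4 4 4 4 4 3 4 4 3 4 4 3 3 2]
px slope [  0.3   198.067]
lean 13.23 side 0.32 at mid [ 0.4797 -0.0156  0.1479] lowest 0.1208
rows 167 188 widths [1 4 4 4 4 4 4 3 4 4 4 4 4 4 4 3 4 4 4 4 3 2]
px slope [  0.384 187.184]
lean 18.25 side -0.15 at mid [ 0.4874 -0.0118  0.1497] lowest 0.1224
```

The lean is now 18.2 degrees, with no sideways tilt. One more short pass, 3.5 mm further, should make it square.

>>> arm_command(
  increments=[
    [[1, 0.0045, 0.017, 0, -7], [1, 0.0025, 0.0175, 0, -7], [1, 0.0005, 0.018, 0, -7], [1, -0.0015, 0.018, 0, -7], [1, -0.004, 0.0175, 0, -7], [1, -0.006, 0.017, 0, -7], [1, -0.008, 0.016, 0, -7], [1, -0.01, 0.015, 0, -7]],
  ],
)

```text
time_s: 21.25
tcp_pos: [0.4911, -0.1474, 0.2234]
orientation: [-180.0, 0.0, 57.2]
wrist_force: [-0.3, 0.6, -1.0]
opening: 0.022
grip_force: 25.0
```

>>> arm_command(
  increments=[
    [[1, -0.012, 0.0135, 0, -7], [1, -0.0135, 0.012, 0, -7], [1, -0.0145, 0.01, 0.003, -7], [1, -0.016, 0.008, 0.01, -7], [1, 0, 0, 0.02, 0], [1, 0, 0, 0.02, 0], [1, 0, 0, 0.016, 0], [1, 0, 0, 0, 0]],
  ],
)

```text
time_s: 22.05
tcp_pos: [0.5086, -0.2155, 0.1526]
orientation: [-179.8, -0.0, 84.9]
wrist_force: [-0.4, 0.2, -0.6]
opening: 0.0213
grip_force: 25.0
```

Run:
```python
from h import *
plan(.505,-.2690,.154,-5,6)
```

```text
now [ 0.5086 -0.2155  0.1526] az -5.1 F [-0.4  0.2 -0.6] Tq [-0.12  0.13  0.01] q1,q7 [10. 22.] open 0.0213
[-0.0089, 0.0002, -0.0002] -0.02
[-0.0089, 0.0002, -0.0002] -0.02
[-0.0089, 0.0002, -0.0002] -0.02
[-0.0089, 0.0002, -0.0002] -0.02
[-0.0089, 0.0002, -0.0002] -0.02
[-0.0089, 0.0002, -0.0002] -0.02
```

>>> arm_command(
  increments=[
    [[1, -0.011, 0, 0, 0], [1, -0.011, 0, 0, 0], [1, -0.01, 0, 0, 0], [1, -0.009, 0, 0, 0], [1, -0.007, 0, 0, 0], [1, -0.0055, 0, 0, 0], [1, 0, 0, 0, 0], [1, 0, 0, 0, 0]],
  ],
  grip_force=15,
)

```text
time_s: 22.85
tcp_pos: [0.505, -0.2689, 0.1545]
orientation: [180.0, 0.0, 84.9]
wrist_force: [-0.2, -0.1, -0.7]
opening: 0.0221
grip_force: 15.0
```

>>> arm_command(
  increments=[
    [[1, 0.003, 0, 0, 0], [1, 0.008, 0, -0.005, 0], [1, 0.01, 0, -0.01, 0], [1, 0.01, 0, -0.013, 0], [1, 0.01, 0, -0.013, 0], [1, 0, 0, -0.015, 0], [1, 0, 0, -0.013, 0], [1, 0, 0, 0, 0]],
  ],
  grip_force=25,
)

```text
time_s: 23.65
tcp_pos: [0.5097, -0.2281, 0.2259]
orientation: [179.8, 0.0, 84.9]
wrist_force: [-0.7, -1.2, -1.6]
opening: 0.0218
grip_force: 25.0
```

>>> arm_command(
  increments=[
    [[1, 0.0175, -0.0065, 0, 7], [1, 0.0165, -0.0085, 0, 7], [1, 0.0155, -0.0105, 0, 7], [1, 0.014, -0.012, 0, 7], [1, 0.0125, -0.014, 0, 7], [1, 0.0105, -0.015, 0, 7], [1, 0.0085, -0.0165, 0, 7], [1, 0.0065, -0.0175, 0, 7]],
  ],
)

```text
time_s: 24.45
tcp_pos: [0.4694, -0.0838, 0.2233]
orientation: [-180.0, 0.0, 28.6]
wrist_force: [0.5, 0.0, -1.7]
opening: 0.0223
grip_force: 25.0
```

>>> arm_command(
  increments=[
    [[1, 0.0045, -0.018, 0, 7], [1, 0.002, -0.0185, 0, 7], [1, 0, -0.0185, 0, 7], [1, -0.0025, -0.0185, 0, 7], [1, 0, 0, 0, 0], [1, 0, 0, 0, 0]],
  ],
)

```text
time_s: 25.05
tcp_pos: [0.4503, -0.0127, 0.2234]
orientation: [180.0, -0.0, 1.1]
wrist_force: [0.4, -0.1, -1.2]
opening: 0.0217
grip_force: 25.0
```

Run:
```python
from t4 import *
g,z,c=measure(8); tcp=np.array(sense()["tcp_pos"]); stem(z,c,tcp); np.savez("avg3.npz",z=z,g=g)
plan(.452,-.0095,.2,-89,1)
for t in (18,20,22):
    q=np.radians(t); d=np.array([np.sin(q),.017*np.sin(q),-np.cos(q)]); a,b=project(c,np.array([tcp+.107*d,tcp+.047*d])); print(t,((a-b)[0]/(a-b)[1]).round(3),b.round(1),a.round(1))
```

```text
rows 168 189 widths [1 4 3 4 4 4 4 3 4 4 4 4 3 4 4 4 4 3 4 4 3 1]
px slope [  0.402 183.613]
lean 19.65 side 0.33 at mid [ 0.4899 -0.0155  0.1509] lowest 0.1239
now [ 0.4504 -0.0133  0.2235] az -89.1 F [-0.2  0.5 -1.1] Tq [-0.07  0.14 -0.04] q1,q7 [-34. -71.] open 0.0216
[0.0017, -0.0038, 0.0235] -0.15
18 0.385 [245.6 164.5] [254.2 186.8]
20 0.416 [246.2 164.5] [255.5 186.9]
22 0.448 [246.8 164.5] [256.8 186.9]
```

The lean is now about 19.5 degrees. From the stem fit the tip is at about (0.497,-0.013,0.123), having slid a few mm in the grip. I'll hover about 10 mm off the pad.

>>> arm_command(
  increments=[
    [[1, -0.0015, -0.001, 0.01, 0], [1, -0.0015, -0.001, 0.01, 0], [1, -0.0015, -0.001, 0.01, 0], [1, -0.001, -0.0005, 0.01, 0], [1, 0, 0, 0, 0], [1, 0, 0, 0, 0]],
  ],
)

```text
time_s: 26.05
tcp_pos: [0.4446, -0.0096, 0.1831]
orientation: [180.0, 0.1, 0.9]
wrist_force: [1.1, 0.2, -0.8]
opening: 0.0219
grip_force: 25.0
```

Run:
```python
from t4 import *
g,z,c=measure(6); s=sense(); tcp=np.array(s["tcp_pos"]); print(tcp.round(4),s["wrist_force"].round(2))
stem(z,c,tcp+[.009,0,0]); np.savez("avg4.npz",z=z,g=g)
a=cv2.resize(g[165:225,220:300].clip(0,255).astype(np.uint8),None,fx=10,fy=10,interpolation=cv2.INTER_CUBIC)
cv2.imwrite("pics/hover.png",a)
```

```text
[ 0.4449 -0.0093  0.1837] [-0.08 -0.4  -1.69]
rows 181 200 widths [3 4 4 4 3 4 4 4 4 3 4 3 4 4 3 4 3 4 4 2]
px slope [  0.414 176.329]
lean 19.5 side -0.36 at mid [ 0.4849 -0.0113  0.1097] lowest 0.0827
```

View pics/hover.png

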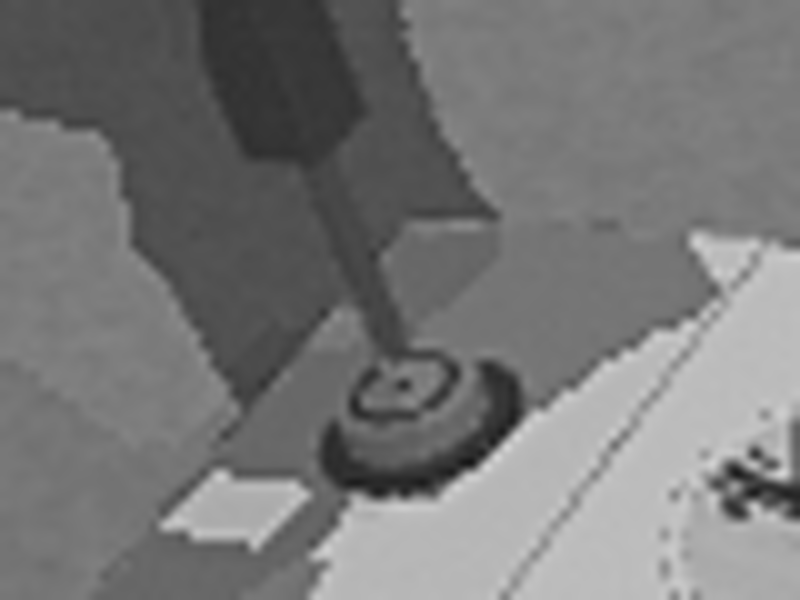

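The tip (388,350) is about 10 mm above the dot (403,383), and the approach direction projects it onto the dot. I'll descend along the pad normal and average the force.

>>> arm_command(
  increments=[
    [[1, 0.0007, 0, 0.0019, 0], [1, 0.0007, 0, 0.0019, 0], [1, 0.0007, 0, 0.0019, 0], [1, 0.0007, 0, 0.0019, 0], [1, 0, 0, 0, 0], [1, 0, 0, 0, 0]],
  ],
)

```text
time_s: 26.95
tcp_pos: [0.4475, -0.0094, 0.1758]
orientation: [180.0, 0.0, 0.9]
wrist_force: [-0.7, -0.4, -1.6]
opening: 0.0218
grip_force: 25.0
```

```bash
cat > f.py <<'E'
from t4 import *
F=[];P=[]
for i in range(6):
    c=capture("scene"); s=sense(); F.append(s["wrist_force"]); P.append(s["tcp_pos"])
F=np.mean(F,0); print("tcp",np.mean(P,0).round(4),"F",F.round(2),"normal",(F@[-.342,0,.94]).round(2))
np.savez("last.npz",**c)
E
python3 f.py
```

```text
tcp [ 0.4475 -0.0093  0.1759] F [ 0.16 -0.16 -1.28] normal -1.26
```

>>> arm_command(
  increments=[
    [[1, 0.0003, 0, 0.001, 0], [1, 0.0004, 0, 0.001, 0], [1, 0, 0, 0, 0]],
  ],
)

```text
time_s: 27.55
tcp_pos: [0.4482, -0.0093, 0.1737]
orientation: [180.0, 0.0, 0.9]
wrist_force: [-0.5, -0.2, -1.6]
opening: 0.022
grip_force: 25.0
```

```bash
python3 f.py
```

```text
tcp [ 0.4482 -0.0093  0.1738] F [ 0.27 -0.13 -1.12] normal -1.15
```

>>> arm_command(
  increments=[
    [[1, 0.0003, 0, 0.001, 0], [1, 0, 0, 0, 0]],
  ],
)

```text
time_s: 28.05
tcp_pos: [0.4486, -0.0093, 0.1728]
orientation: [180.0, -0.0, 0.9]
wrist_force: [-0.3, 0.1, -0.2]
opening: 0.0216
grip_force: 25.0
```

```bash
python3 f.py
```

```text
tcp [ 0.4486 -0.0093  0.1729] F [-0.06  0.18 -0.11] normal -0.08
```

>>> arm_command(
  increments=[
    [[1, 0.0004, 0, 0.001, 0], [1, 0, 0, 0, 0]],
  ],
)

```text
time_s: 28.55
tcp_pos: [0.4489, -0.0093, 0.1718]
orientation: [180.0, 0.0, 0.9]
wrist_force: [-0.5, -0.9, 0.6]
opening: 0.0219
grip_force: 25.0
```

```bash
python3 f.py
```

```text
tcp [ 0.4489 -0.0093  0.1718] F [-0.26 -0.36  0.48] normal 0.54
```

Contact: pad force is about 1.7 N, so roughly 1.9 mm in. Another 2.1 mm along the normal brings it to half travel.

>>> arm_command(
  increments=[
    [[1, 0.0004, 0, 0.001, 0], [1, 0.0003, 0, 0.001, 0], [1, 0, 0, 0, 0], [1, 0, 0, 0, 0]],
  ],
)

```text
time_s: 29.25
tcp_pos: [0.4496, -0.0093, 0.1698]
orientation: [180.0, 0.0, 0.9]
wrist_force: [-0.7, 0.0, 1.2]
opening: 0.0224
grip_force: 25.0
```

```bash
python3 f.py
python3 - <<'E'
from t4 import *
c=np.load("last.npz"); s=sense(); stem(c["range_z"],c,np.array(s["tcp_pos"])+[.009,0,0])
cv2.imwrite("pics/press.png",cv2.resize(c["frame"][165:225,220:300,::-1],None,fx=10,fy=10,interpolation=cv2.INTER_CUBIC))
E
```

```text
tcp [ 0.4496 -0.0093  0.1699] F [-0.33 -0.39  1.79] normal 1.8
rows 186 210 widths [ 1  4  4  4  3  4  4  4  4  3  4  3  4  4  5  9 11 12 12 13 11 10  8  4
  2]
px slope [  0.348 189.292]
lean 17.2 side -3.79 at mid [ 0.4916 -0.0102  0.0885] lowest 0.0631
```

View pics/press.png

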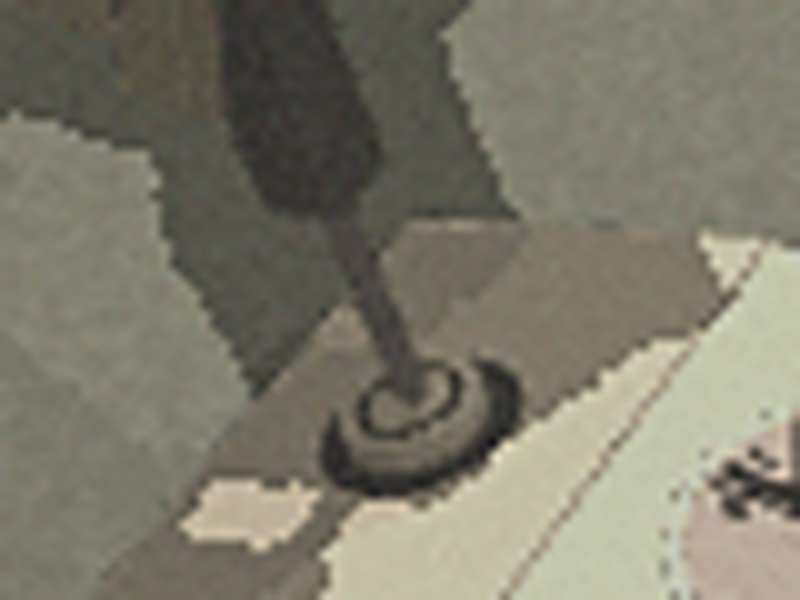

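The tip (408,395) sits inside the ring at its centre. The stem is still at its lean, and the pad force is about 3.0 N, close to half travel. Handing in.

```bash
python3 -c "
from workcell import *
print(hand_in())"
```

```text
the job is handed in; nothing more can be done
None
```

I handed the job in with the knob at its zero stop and the smaller probe held inside the ring, about square to the slope (19.5° lean measured just before contact), pressing at about 3 N (roughly half travel), after about 30 s; the jar, vial and carton were never approached.

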